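Show a microscope objective to the inspection camera

TASK

The microscope objective with the yellow band has to be checked for dirt: lift the keeper bar off the objective rack by its black handle and lay it on the green mat, then pull the yellow-banded objective out of the rack and hold it up in the air in front of the inspection camera, its front lens looking straight into the camera along the camera's line of sight, 60 mm from the camera's glass. Finish while still holding it there, steady. Drop nothing, do not bump the camera, and leave the other objectives and the rest of the bench where they are.

Things in the scene. Friction and masses are not known exactly. Their poses are not given: they have to be found in the camera images.
- rack: wooden rack fixed to the bench, 64 (x) x 210 (y) x 34 mm, origin under its centre. Three 19 mm holes right through, at y = -52, 0, +52 mm, an objective standing nose down in each. At the ends (y = +-92.5) blocks 50 x 25 mm rise to 80 mm above the bench; the keeper bar lies on them between cheeks 6 mm high, 31 mm apart
- bar: keeper bar, loose, 130 g: flat aluminium, 26 (x) x 205 (y) x 6 mm, with a black upright block handle in its middle, 16 (x) x 45 (y) mm, top 38 mm above the bar's underside. Origin: centre of the underside. At first it lies on the rack's end blocks, underside 80 mm above the bench, headed like the rack, over the objectives and 6 mm clear of them
- obj_yellow: loose round steel microscope objective, yellow band round the barrel's top, 120 g, 64 mm long. Origin: its front lens (narrow lower end); z: its axis, to the thread end. Diameter 16 mm or less up to z = 24, barrel 25 mm for z = 24 to 58 (grip here), thread 20 mm to 64. In one of the rack's holes, any of them, its shoulder (z = 24) rests on the rack's top: lens 10, top 74 mm above the bench.
- obj_red: microscope objective with a red band, like obj_yellow in shape and seating; leave it in the rack
- obj_blue: microscope objective with a blue band, like obj_yellow in shape and seating; leave it in the rack
- mat: flat green mat fixed to the bench, 240 (x) x 110 (y) x 4 mm thick, origin under its centre: the place for the keeper bar
- camera: inspection camera fixed to the bench: grey base 85 x 85 x 14 mm, two upright aluminium cheeks to 104 mm, origin under its centre. Between them a black round head, 38 mm diameter, with a white 44 mm ring round its glass, pivoted 90 mm above the bench about the camera's y axis. It looks up, leaning to the camera's own -x side. Do not bump it
- camhead (a joint): lean of the camera's line of sight from vertical, in rad, towards the camera's own -x; set between 0.35 and 0.65, stiff, leave it as it is
- cam_glass (a point): centre of the camera's front glass, 35 mm from the pivot; its z axis points out along the line of sight
- focus (a point): the point in the air on the line of sight 60 mm in front of the glass, where the objective's front lens has to be; same axes as cam_glass: the objective's z axis has to point along this z axis, so that the front lens faces the glass
- flask: bystander: blue cone-shaped flask, 60 mm diameter, 100 mm tall, origin under its centre
- dish: bystander: white shallow dish, 90 mm diameter, 16 mm tall, origin under its centre
- eyepiece: bystander: black eyepiece standing up, 32 mm diameter, 50 mm tall, origin under its centre
- slidebox: bystander: orange slide box, 80 x 100 x 32 mm, origin under its centre
- driver: bystander: screwdriver with a yellow handle, 150 mm long, lying along its x axis
Things that resemble listed ones, but are neither listed nor needed, are in the scene too. Leave any orange look-alike of the camera alone. What is meant by the bar is not pink, and is the larger of those in its own colour.

How it is judged:
On the way, in this order (a step that is already met when the one before it is completed fails the run):
1. the keeper bar lies flat on the green mat, let go (x of bar in the frame of mat between -0.115 and 0.115 m and y of bar in the frame of mat between -0.055 and 0.055 m and height (world z) of bar below 0.012 m and angle between bar's own z axis and vertical below 0.1 rad and linear speed of bar below 0.02 m/s and contact force between bar and the fingers below 0.1 N), for 0.2 s.
2. the yellow-banded objective is out of the rack, in the fingers (height (world z) of obj_yellow above 0.045 m and contact force between obj_yellow and the fingers above 1 N), for 0.1 s.
At the end, for the whole second after the job is handed in: Gripper holds the objective still in the air (under 0.03 m/s, 0.3 rad/s; only fingers carry it), front lens within 12 mm of the point 60 mm before the glass and facing it, axis within 0.15 rad of the line of sight; the bar lies let go, flat, handle up, its middle on the mat (all of step 1 and distance between obj_yellow and focus below 0.012 m and angle between the z axis of obj_yellow and the z axis of focus, either way round below 0.15 rad and angle between obj_yellow's own z axis and vertical below 1 rad and height (world z) of obj_yellow above 0.12 m and contact force between obj_yellow and the fingers above 1 N and contact force between obj_yellow and camera below 0.1 N and linear speed of obj_yellow below 0.03 m/s and angular speed of obj_yellow below 0.3 rad/s); the arm keeps its last pose, push and grip.
It fails at once if the keeper bar is dropped: it falls faster than 0.45 m/s with no finger on it (a fall of about 10 mm) (linear speed of bar above 0.45 m/s and contact force between bar and the fingers below 0.05 N).
It fails at once if the objective is dropped: it falls faster than 0.45 m/s with no finger on it (a fall of about 10 mm) (linear speed of obj_yellow above 0.45 m/s and contact force between obj_yellow and the fingers below 0.05 N).
It fails at once if the camera is bumped (over 3 N, or its head is turned) (contact force between camera and the arm above 3 N or contact force between camera and the fingers above 3 N or contact force between camera and obj_yellow above 3 N or contact force between camera and bar above 3 N or distance of focus from where it was at the start of the episode above 0.006 m).
It fails at once if the red or blue objective is moved by more than 15 mm (distance of any of obj_red, obj_blue from where it was at the start of the episode above 0.015 m).
It fails at once if a bystander is moved by more than 20 mm (distance of any of flask, dish, eyepiece, slidebox, driver from where it was at the start of the episode above 0.02 m).
It also fails if it takes over 56 s, if anything falls off the work surface, if the arm or the gripper's body presses on something with over 40 N, if the wrist force passes 120 N, or if a joint passes its speed limit or range.

ROBOT

A 6-joint arm with a two-finger parallel gripper is mounted at the origin on the work surface. World frame = base frame: x ahead of the robot, y to its left, z up, the work surface at z = 0. Lengths are in m, angles in rad, forces in N, time in s.
With the tool pointing down it reaches from about 0.225 to 0.875 m from the base axis. Payload 3.4 kg.
Tool frame: the origin (TCP) lies at the very end of the fingers, on their centre line; the grasp point (between the pads) lies 19 mm behind it (manip.tcp_to_grasp is the distance from the TCP to the grasp point, in m); z points along the fingers, y is the line along which they close (so a half turn about z gives the same grasp; the last joint's range is limited). The gripper opens to 85 mm and grips with 20 to 120 N. Pads are 22 mm wide; open, the fingers measure 114 mm over their backs; the gripper's body (76 mm by 85 mm) begins 54 mm behind the grasp point. The pads swing forward as they close: fully open they stand 13 mm farther back than shut.
Start: joints at [1.142, 0.276, 1.505, -0, 1.361, -0.121], TCP at [0.174, 0.548, 0.231] pointing down, gripper open.
Joint ranges: [-2.89, 2.89], [-0.75, 2.08], [0.22, 2.7], [-1.18, 4.32], [0.11, 2.71], [-2.7, 2.7]. Speed limits (rad/s): [2.57, 2.57, 3.14, 3.14, 3.14, 3.14].

INTERFACE

Orientations are given as a unit quaternion [w, x, y, z].
In Python, from rig import status, get_image, job, manip gives the robot as it stands.
- The arm moves only by the tool apply_moves, never from a script. Its arguments are lists of equal length, an entry for each row: "xyz": the shift along the tool's x, y, z each as a share of 0.3 m, from -1 to 1, a list of three; "rot": the turn, a rotation vector about the tool's x, y, z each as a share of 60 degrees, from -1 to 1, a list of three; "hand": the opening, from -1 (shut) to 1 (fully open). A call has 1 to 8 rows; each row shifts and turns the commanded pose from where the row before left it, along the tool's axes as they then stand; what a row does not reach is not made up. A row lasts 1/8 s, in which the tool goes at most 62.5 mm and 10.7 degrees, less where a joint would pass 70% of its speed; a pose out of reach is approached as far as the arm can. A call with a number of a shift or a turn outside -1 to 1 is refused whole. A call with a gripper value outside its range is refused whole. The fingers move at their own pace and stop on an object; "force" is the grip in N (left out, the last holds). Time passes only in rows, so rows that do not move let the fingers close. It gives the time, the measured TCP pose, the force, the opening and the grip force at its end, in the units of the state.
- status.get_state(): the state, without advancing time (a new reading comes with each control period).
- get_image(name): name is "scene" or "top" or "wrist"; returns a dict with "pixels" (400x640x3 uint8, red, green, blue), "fovy" (degrees; the focal length in pixels is half the picture's height over the tangent of half this angle, whatever the lens; pixels are square), "cx", "cy" (the principal point, pixels), "origin" and "orientation" of the camera in the world; the wrist camera has in their place "tool_from_camera" (4x4, takes a point from camera to tool coordinates, whose origin is the TCP and whose axes are the flange's). Camera axes: x right, y down, z forward; pixel columns grow to the right and rows downward; lengths in m; the calibration is good to about 2 mm. A picture is of the moment at which its call begins: read the wrist's pose just before it. There is no depth.
- job.sign_off(): hands the job in; it is judged then, once.
The state is a dict: "clock": time; "qpos": joint angles; "qd": joint speeds; "effort": joint torques, N m; "position": TCP position; "ee_rot": TCP orientation; "contact_force": force on the tool from outside, world axes, zero at the start; "moment": the same for the moment, N m; "width": finger opening in m; "gripper_force": force on a finger pad.
Only numpy, scipy, OpenCV 4.12 (cv2) and the standard library are available. Lean on these libraries where they do the work, as an engineer would, in place of code of your own. Each camera call takes 0.05 s, during which the arm holds its last target. There are 200 camera calls.

## Working session

There is one attempt and no reset: what is moved stays moved. The work goes in short steps, Python scripts to look and compute and a tool call to move; the robot and the scene stay as the last step left them, time stands still between calls to the robot, and variables do not carry over. Pictures are saved under pics/ and viewed, at most 10 in all, crops included, and the job is handed in when it is done.

Besides the shell and the picture viewer there is one more tool, called after "Emit:" in YAML: its name, and indented under it one key for each argument. apply_moves: Moves the arm, as the interface text tells. Its arguments: {"type":"object","properties":{"xyz":{"type":"array","items":{"type":"array","items":{"type":"number","minimum":-1,"maximum":1}}},"rot":{"type":"array","items":{"type":"array","items":{"type":"number","minimum":-1,"maximum":1}}},"hand":{"type":"array","items":{"type":"number"}},"force":{"type":"number"}},"required":["xyz","rot","hand"]}

```bash
ls; mkdir -p pics
python3 - <<'E'
from rig import status, get_image, manip
import cv2, pickle
print(status.get_state(), manip.tcp_to_grasp)
for n in("scene","top","wrist"):
    d=get_image(n); pickle.dump(d,open(f'pics/{n}0.pkl','wb')); cv2.imwrite(f'pics/{n}0.png',d['pixels'][:,:,::-1])
    print({k:v for k,v in d.items() if k!='pixels'})
E
```

```text
pics
{'clock': 0.0, 'qpos': array([ 1.14198056e+00,  2.76590350e-01,  1.50615344e+00,  3.60232421e-06,
        1.36069470e+00, -1.21021687e-01]), 'qd': array([ 0.00070221, -0.00119308,  0.00085822,  0.00127273,  0.00063095,
        0.00070299]), 'effort': array([ 9.45823231e-04, -4.16768432e+01, -2.45800620e+01, -3.15378547e-04,
        1.10488309e-02, -6.80987725e-06]), 'position': array([0.17399104, 0.54748005, 0.23043427]), 'ee_rot': array([-2.52238813e-04,  1.53290575e-01,  9.88180726e-01, -8.87783143e-04]), 'contact_force': array([0.17672379, 0.41489833, 0.25481539]), 'moment': array([0.00785893, 0.06745445, 0.03885966]), 'gripper_force': 0.0, 'width': 0.08492765506226728} 0.0187
{'fovy': 57.08737439109639, 'cx': 316.68547420133325, 'cy': 196.23489733521535, 'origin': array([ 1.30143374, -0.07227354,  0.80260422]), 'orientation': array([-0.29265889,  0.65774404,  0.63837373, -0.27240144])}
{'fovy': 50.24065912749587, 'cx': 325.0641258726366, 'cy': 204.27421652354903, 'origin': array([ 0.37484196, -0.05498691,  1.273477  ]), 'orientation': array([ 0.07111185, -0.70194197,  0.7058779 , -0.06290441])}
{'fovy': 61.90498688213238, 'cx': 323.1224885315113, 'cy': 199.43974880621707, 'tool_from_camera': array([[ 7.35264866e-04, -9.61907122e-01, -2.73375470e-01,
         6.93057632e-02],
       [ 9.99999597e-01,  5.66489751e-04,  6.96309891e-04,
         8.25776901e-04],
       [-5.14921041e-04, -2.73375872e-01,  9.61907151e-01,
        -1.41994666e-01],
       [ 0.00000000e+00,  0.00000000e+00,  0.00000000e+00,
         1.00000000e+00]])}
```

View pics/scene0.png

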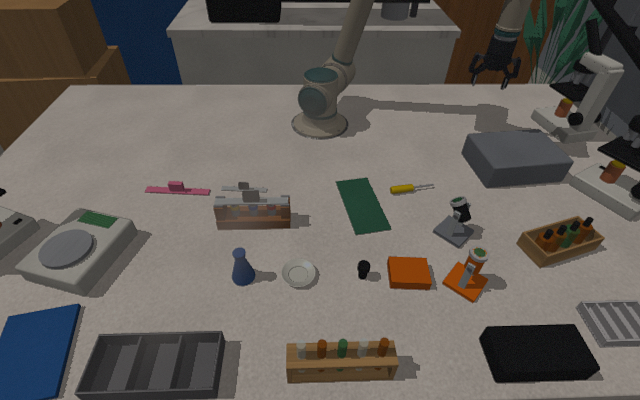

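View pics/top0.png

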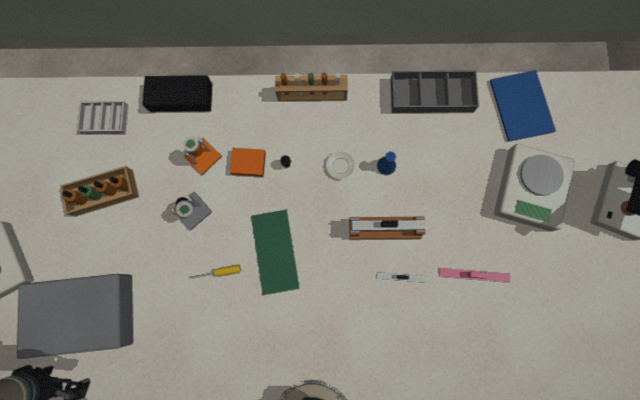

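```bash
cat > h.py <<'E'
import numpy as np, cv2, pickle
from scipy.spatial.transform import Rotation as R
def rot(q): return R.from_quat(np.r_[q[1:],q[0]])
def cam(d,st=None):
    f=200/np.tan(np.radians(d['fovy']/2)); K=np.array([[f,0,d['cx']],[0,f,d['cy']],[0,0,1]])
    if 'origin' in d: return K,np.array(d['origin']),rot(d['orientation']).as_matrix()
    T=np.array(d['tool_from_camera']); Rt=rot(st['ee_rot']).as_matrix()
    return K,st['position']+Rt@T[:3,3],Rt@T[:3,:3]
def ray(c,u,v):
    K,o,M=c; r=M@np.linalg.solve(K,[u,v,1.]); return o,r/np.linalg.norm(r)
def at_z(c,u,v,z):
    o,r=ray(c,u,v); return o+r*(z-o[2])/r[2]
def proj(c,P):
    K,o,M=c; p=(np.atleast_2d(P)-o)@M@K.T; return p[:,:2]/p[:,2:]
def tri(*rs):
    A=np.zeros((3,3));b=np.zeros(3)
    for o,r in rs:
        Q=np.eye(3)-np.outer(r,r);A+=Q;b+=Q@o
    return np.linalg.solve(A,b)
E
python3 - <<'E'
from h import *
t=pickle.load(open('pics/top0.pkl','rb'))['pixels'];s=pickle.load(open('pics/scene0.pkl','rb'))['pixels']
def c(p,u,v,w,h):return cv2.resize(p[v:v+h,u:u+w],(400,300),interpolation=cv2.INTER_CUBIC)
im=np.vstack([np.hstack([c(t,342,195,92,69),c(t,155,180,80,60)]),np.hstack([c(s,205,165,100,75),c(s,420,185,80,60)])])
cv2.imwrite('pics/comp.png',im[:,:,::-1])
E
```

```text
(no output)
```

View pics/comp.png

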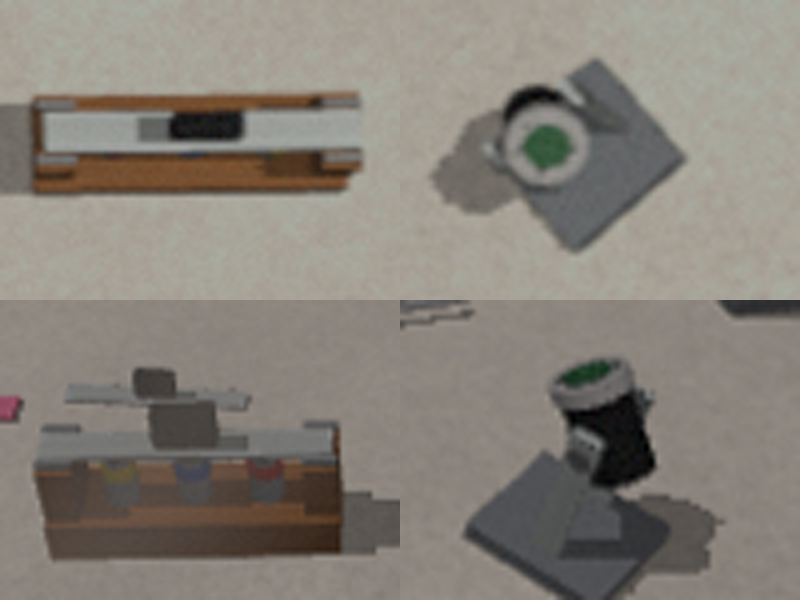

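Run:
```python
from h import *
t=cam(pickle.load(open('pics/top0.pkl','rb')));s=cam(pickle.load(open('pics/scene0.pkl','rb')))
T=lambda x,y:(155+(x-400)/5,180+y/5); S=lambda x,y:(420+(x-400)/5,185+(y-300)/5)
g=tri(ray(t,*T(547,147)),ray(s,*S(591,376)));print('glass',g)
for c in[(597,60),(685,158),(577,250)]:print('base',at_z(t,*T(*c),.014))
for c in[(545,452),(466,530)]:print('base s',at_z(s,*S(*c),.014))
T=lambda x,y:(342+x*92/400,195+y*69/300); S=lambda x,y:(205+x/4,165+(y-300)/4)
for n,c in dict(hl=(170,115),hr=(243,113),hbl=(170,140),hbr=(243,138)).items():print(n,at_z(t,*T(*c),.118))
for n,c in dict(bl=(44,112),bl2=(44,152),br=(362,110),br2=(362,150)).items():print(n,at_z(t,*T(*c),.086))
for n,c in dict(shl=(150,403),shr=(216,403)).items():print(n,at_z(s,*S(*c),.118))
for n,c in dict(rackTL=(36,470),rackTR=(341,466)).items():print(n,at_z(s,*S(*c),.08))
for n,c in dict(a=(251,213),b=(287,210),c=(299,290),d=(264,294)).items():print('mat',at_z(t,*c,.004))
for c in[(337,180),(367,178),(390,228),(358,233)]:print('mat s',at_z(s,*c,.004))
for n,c in dict(flask=(387,165),slide=(248,162),eye=(286,161),dish=(339,165),drv=(229,271),drvtip=(190,276)).items():print(n,at_z(t,*c,.03))
```

```text
glass [0.58613609 0.34991863 0.11542809]
base [0.65748811 0.35558215 0.014     ]
base [0.59674229 0.29922716 0.014     ]
base [0.54142487 0.36134412 0.014     ]
base s [0.54557424 0.36579985 0.014     ]
base s [0.60669867 0.30104369 0.014     ]
hl [ 0.54805204 -0.19495314  0.118     ]
hr [ 0.549035  -0.2407937  0.118    ]
hbl [ 0.53221604 -0.19449087  0.118     ]
hbr [ 0.53320083 -0.24021429  0.118     ]
bl [ 0.55531863 -0.11752432  0.086     ]
bl2 [ 0.52927969 -0.11709728  0.086     ]
br [ 0.55533488 -0.32267168  0.086     ]
br2 [ 0.52934471 -0.32140741  0.086     ]
shl [ 0.53837554 -0.23944006  0.118     ]
shr [ 0.53926676 -0.19391411  0.118     ]
rackTL [ 0.56417999 -0.31988577  0.08      ]
rackTR [ 0.56465066 -0.10832931  0.08      ]
mat [0.59342895 0.1834655  0.004     ]
mat [0.60192886 0.07454421 0.004     ]
mat [0.36439995 0.03651673 0.004     ]
mat [0.3533995  0.13864417 0.004     ]
mat s [0.36347433 0.04251466 0.004     ]
mat s [0.35493059 0.14497997 0.004     ]
mat s [0.58330047 0.1814288  0.004     ]
mat s [0.60053895 0.08504861 0.004     ]
flask [ 0.73317419 -0.22840532  0.03      ]
slide [0.74594498 0.19215489 0.03      ]
eye [0.7481654  0.07679833 0.03      ]
dish [ 0.73432302 -0.08366035  0.03      ]
drv [0.41932636 0.2374709  0.03      ]
drvtip [0.40560382 0.34981619 0.03      ]
```

```bash
cat >> h.py <<'E'
def down(yaw):  # tool z down, tool x heading at yaw in world
    x=np.array([np.cos(yaw),np.sin(yaw),0]);z=np.array([0,0,-1.]);return np.c_[x,np.cross(z,x),z]
def plan(p1,M1,n=None,st=None,dec=3):
    """rows from the present pose to p1,M1; straight and evenly turned"""
    if st is None:
        from rig import status; st=status.get_state()
    p=np.array(st['position']);M=rot(st['ee_rot']).as_matrix()
    w=R.from_matrix(M.T@M1).as_rotvec()
    n=n or max(1,int(np.ceil(max(np.linalg.norm(p1-p)/.045,np.linalg.norm(w)/np.radians(9)))))
    xs,rs=[],[]
    for k in range(n):
        d=np.round(M.T@(p1-p)/(n-k)/.3,dec);r=np.round(R.from_matrix(M.T@M1).as_rotvec()/(n-k)/np.radians(60),dec)
        p=p+M@d*.3;M=M@R.from_rotvec(r*np.radians(60)).as_matrix();xs.append(d.tolist());rs.append(r.tolist())
    for i in range(0,n,8):print('xyz',xs[i:i+8],'rot',rs[i:i+8])
E
python3 -c "
from h import *
plan(np.array([.40,.45,.30]),down(np.arctan2(.471-.355,.334-.59)))"
```

```text
xyz [[-0.136, -0.014, -0.039], [-0.136, -0.011, -0.038], [-0.137, -0.008, -0.039], [-0.137, -0.006, -0.038], [-0.136, -0.003, -0.039], [-0.137, 0.0, -0.038]] rot [[-0.0, -0.0, 0.019], [-0.0, -0.0, 0.019], [-0.0, -0.0, 0.019], [-0.0, -0.0, 0.018], [-0.001, -0.0, 0.019], [-0.0, -0.0, 0.018]]
```

Emit:
apply_moves:
  xyz:
    - [-0.136,-0.014,-0.039]
    - [-0.136,-0.011,-0.038]
    - [-0.137,-0.008,-0.039]
    - [-0.137,-0.006,-0.038]
    - [-0.136,-0.003,-0.039]
    - [-0.137,0,-0.038]
    - [0,0,0]
    - [0,0,0]
  rot:
    - [0,0,0.019]
    - [0,0,0.019]
    - [0,0,0.019]
    - [0,0,0.018]
    - [0,0,0.019]
    - [0,0,0.018]
    - [0,0,0]
    - [0,0,0]
  hand: [1,1,1,1,1,1,1,1]

```text
clock: 1.15
position: [0.3995, 0.4501, 0.3]
ee_rot: [-0.001, 0.211, 0.977, -0.0]
contact_force: [-0.8, -0.1, -0.1]
width: 0.0855
gripper_force: 0.0
```

Run:
```python
from h import *
from rig import status,get_image
st=status.get_state();d=get_image('wrist');pickle.dump((d,st),open('pics/w1.pkl','wb'));cv2.imwrite('pics/w1.png',d['pixels'][:,:,::-1])
print(st['clock'],st['position'],st['ee_rot'])
# predictions of glass in the picture
print(proj(cam(d,st),[[.586,.350,.119],[.6,.358,.014]]))
print('next');plan(np.array([.40,.24,.30]),down(np.arctan2(-.15,-.25)))
```

```text
1.15 [0.39952203 0.45011819 0.29998824] [-7.99821847e-04  2.11072002e-01  9.77470114e-01 -3.82154296e-04]
[[309.99500566 356.14263562]
 [321.68656092 309.8442868 ]]
next
xyz [[-0.042, -0.091, 0.0], [-0.029, -0.096, 0.0], [-0.015, -0.099, 0.0], [-0.001, -0.1, 0.0], [0.012, -0.099, 0.0], [0.026, -0.097, 0.0], [0.039, -0.092, 0.0]] rot [[-0.0, -0.0, -0.132], [-0.0, -0.0, -0.132], [-0.0, -0.0, -0.131], [0.0, -0.0, -0.132], [0.0, -0.001, -0.131], [0.0, -0.0, -0.132], [0.0, -0.001, -0.131]]
```

View pics/w1.png

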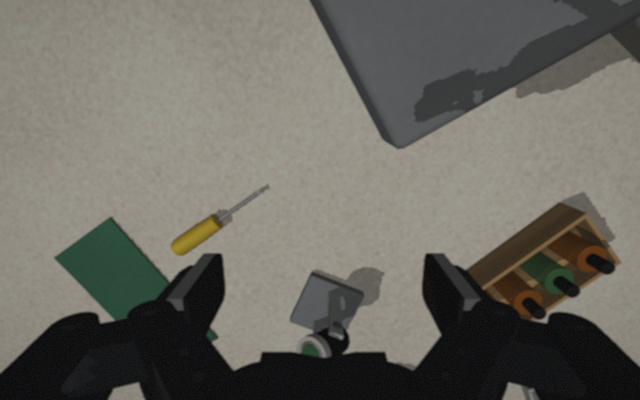

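```bash
cat >> h.py <<'E'
def look(c,tgt,d):
    T=np.array(d['tool_from_camera']);z=np.array(tgt)-c;z/=np.linalg.norm(z);x=np.cross(z,[0,0,1.]);x/=np.linalg.norm(x)
    M=np.c_[x,np.cross(z,x),z]@T[:3,:3].T;return np.array(c)-M@T[:3,3],M
E
python3 - <<'E'
from h import *
d,st=pickle.load(open('pics/w1.pkl','rb'))
p,M=look([.42,.54,.38],[.59,.355,.06],d);print(p,M);plan(p,M)
E
```

```text
[0.47082826 0.48610013 0.24038908] [[ 0.39717668 -0.73639317  0.54770045]
 [-0.43330836 -0.67655332 -0.59541537]
 [ 0.80900838 -0.00083809 -0.58779652]]
xyz [[-0.009, 0.012, 0.011], [-0.011, 0.011, 0.01], [-0.013, 0.01, 0.009], [-0.014, 0.009, 0.008], [-0.015, 0.007, 0.008], [-0.016, 0.006, 0.007], [-0.017, 0.004, 0.006], [-0.017, 0.002, 0.006]] rot [[0.067, 0.013, -0.131], [0.067, 0.013, -0.131], [0.067, 0.013, -0.131], [0.067, 0.013, -0.131], [0.067, 0.013, -0.131], [0.067, 0.013, -0.131], [0.067, 0.013, -0.131], [0.066, 0.013, -0.131]]
xyz [[-0.018, -0.0, 0.006], [-0.017, -0.002, 0.006], [-0.017, -0.004, 0.006], [-0.017, -0.006, 0.006], [-0.016, -0.008, 0.006], [-0.014, -0.01, 0.006], [-0.013, -0.011, 0.007], [-0.011, -0.013, 0.007]] rot [[0.066, 0.014, -0.131], [0.067, 0.014, -0.131], [0.066, 0.013, -0.131], [0.067, 0.014, -0.131], [0.066, 0.013, -0.131], [0.067, 0.014, -0.131], [0.066, 0.013, -0.131], [0.067, 0.014, -0.131]]
xyz [[-0.01, -0.013, 0.008], [-0.008, -0.014, 0.009]] rot [[0.066, 0.013, -0.131], [0.067, 0.014, -0.131]]
```

```bash
sed -i 's/^def look(c,tgt,d):/def look(c,tgt,d,s=1):/; s/x\/=np.linalg.norm(x)$/x*=s\/np.linalg.norm(x)/' h.py
python3 - <<'E'
from h import *
d,st=pickle.load(open('pics/w1.pkl','rb'))
p,M=look([.44,.52,.42],[.59,.355,.12],d,-1);print(p,M);plan(p,M)
E
```

```text
[0.51680434 0.43409369 0.3118283 ] [[-6.28448037e-01  7.40500968e-01  2.38141516e-01]
 [ 6.92385909e-01  6.72055281e-01 -2.62570852e-01]
 [-3.54478233e-01 -1.26306300e-04 -9.35064258e-01]]
xyz [[-0.095, 0.028, -0.01], [-0.092, 0.037, -0.002], [-0.088, 0.047, 0.005], [-0.082, 0.055, 0.012]] rot [[0.017, -0.086, 0.097], [0.018, -0.085, 0.097], [0.017, -0.086, 0.096], [0.018, -0.085, 0.097]]
```

Emit:
apply_moves:
  xyz:
    - [-0.095,0.028,-0.01]
    - [-0.092,0.037,-0.002]
    - [-0.088,0.047,0.005]
    - [-0.082,0.055,0.012]
    - [0,0,0]
    - [0,0,0]
  rot:
    - [0.017,-0.086,0.097]
    - [0.018,-0.085,0.097]
    - [0.017,-0.086,0.096]
    - [0.018,-0.085,0.097]
    - [0,0,0]
    - [0,0,0]
  hand: [1,1,1,1,1,1]

```text
clock: 1.95
position: [0.5163, 0.4342, 0.3121]
ee_rot: [0.164, 0.398, 0.9, -0.073]
contact_force: [0.5, 0.4, -0.5]
width: 0.0856
gripper_force: 0.0
```

Run:
```python
from h import *
from rig import status,get_image
st=status.get_state();d=get_image('wrist');pickle.dump((d,st),open('pics/w2.pkl','wb'))
p=proj(cam(d,st),[[.586,.350,.119],[.6,.358,.014]]);print(st['clock'],st['position'],p)
u,v=p[0].astype(int);u=np.clip(u-120,0,400);v=np.clip(v-90,0,220);print(u,v)
cv2.imwrite('pics/w2.png',cv2.resize(d['pixels'][v:v+180,u:u+240,::-1],(800,600),interpolation=cv2.INTER_CUBIC))
```

```text
1.95 [0.51626349 0.43416847 0.3121462 ] [[317.84908222 200.42636   ]
 [330.22488127 157.17822234]]
197 110
```

View pics/w2.png

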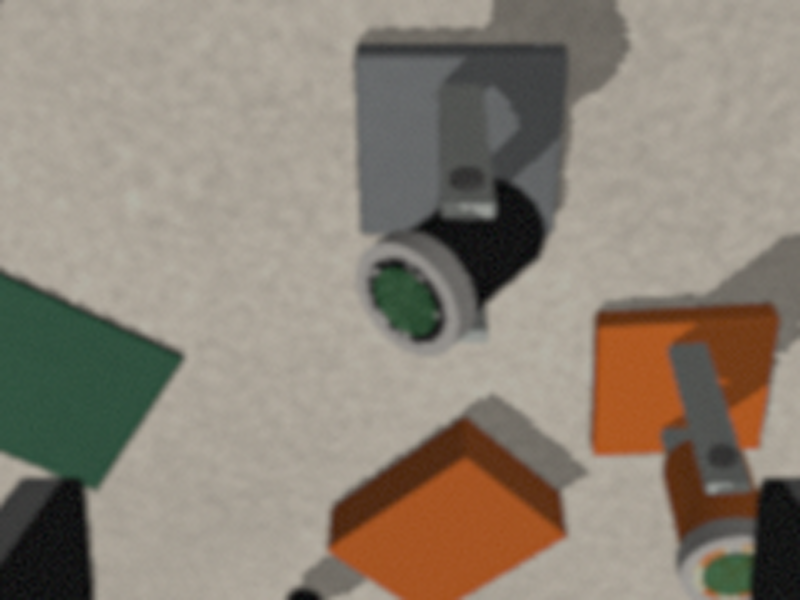

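Run:
```python
from h import *
from scipy.optimize import least_squares
t=cam(pickle.load(open('pics/top0.pkl','rb')));s=cam(pickle.load(open('pics/scene0.pkl','rb')));w=cam(*pickle.load(open('pics/w2.pkl','rb')))
T=lambda x,y:(155+(x-400)/5,180+y/5); S=lambda x,y:(420+(x-400)/5,185+(y-300)/5);W=lambda x,y:(197+x*.3,110+y*.3)
h=.0425
obs=[(w,(-h,h,.014),W(357,55)),(w,(h,h,.014),W(566,57)),(w,(-h,-h,.014),W(361,232)),(t,(h,-h,.014),T(597,60)),(t,(-h,-h,.014),T(685,158)),(t,(-h,h,.014),T(577,250)),(s,(-h,h,.014),S(545,452)),(s,(-h,-h,.014),S(466,530)),
(w,'g',W(405,299)),(t,'g',T(547,147)),(s,'g',S(591,376))]
def pts(q):
    x,y,a,l=q;r=R.from_euler('z',a);g=lambda L:r.apply(L)+[x,y,0]
    return [g(np.array([-.035*np.sin(l),0,.09+.035*np.cos(l)])) if o[1]=='g' else g(np.array(o[1])) for o in obs]
def f(q):return np.concatenate([(proj(o[0],p)[0]-o[2])*(1 if o[0] is w else .7) for o,p in zip(obs,pts(q))])
r=least_squares(f,[.6,.358,.74,.5],loss='soft_l1');print(r.x);print(r.fun.reshape(-1,2).round(1))
x,y,a,l=r.x;z=np.array([-np.sin(l)*np.cos(a),-np.sin(l)*np.sin(a),np.cos(l)]);gl=np.array([x,y,.09])+.035*z
print('tri glass',tri(*[ray(o[0],*o[2]) for o in obs[-3:]]),'glass',gl,'focus',gl+.06*z,'z',z)
w3=proj(w,[gl+k*z for k in(0,-.035)]);print((w3-[197,110])/.3)
```

```text
[0.60260473 0.36419017 0.72932533 0.65970424]
[[-1.  -0.1]
 [ 1.4 -0.1]
 [-0.7  1.3]
 [-1.1 -1.1]
 [-1.1 -0.6]
 [-1.4 -0.3]
 [ 0.2 -0.5]
 [ 0.3 -1.4]
 [-0.3  0.4]
 [-0.7 -0.4]
 [-0.4 -0.3]]
tri glass [0.58663205 0.34968569 0.11609372] glass [0.58661041 0.349896   0.11765607] focus [0.55919158 0.3253917  0.16506649] z [-0.4569805  -0.40840496  0.79017353]
[[404.01910455 300.20618074]
 [464.63221827 254.75364523]]
```

Run:
```python
from h import *
from scipy.optimize import least_squares
d,st=pickle.load(open('pics/w2.pkl','rb'));c=cam(d,st);im=d['pixels'][170:230,290:350]
im=cv2.resize(im,None,fx=4,fy=4,interpolation=cv2.INTER_CUBIC).astype(int)
m=((im[...,1]-im[...,0]>15)).astype('uint8');m=cv2.morphologyEx(m,cv2.MORPH_OPEN,np.ones((5,5)))
k=cv2.findContours(m,0,cv2.CHAIN_APPROX_NONE)[0];k=max(k,key=cv2.contourArea)[:,0]
e=cv2.fitEllipse(k);print(e,cv2.contourArea(k))
th=np.linspace(0,2*np.pi,40);E=np.array(cv2.ellipse2Poly((0,0),(1000,1000),0,0,360,9))/1000
a=np.radians(e[2]);pts=np.array(e[0])+(E*[e[1][0]/2,e[1][1]/2])@np.array([[np.cos(a),np.sin(a)],[-np.sin(a),np.cos(a)]])
uv=pts/4+[290-.375,170-.375]
g=np.array([.5866,.3498,.117])
def f(q,full=0):
    l,a=q;z=np.array([-np.sin(l)*np.cos(a),-np.sin(l)*np.sin(a),np.cos(l)])
    P=np.array([o+r*((g-o)@z)/(r@z) for o,r in (ray(c,*p) for p in uv)]);D=np.linalg.norm(P-P.mean(0),axis=1)
    return D.mean() if full else (D-D.mean())*1e3
r=least_squares(f,[.6,.73]);print(r.x,r.cost,f(r.x,1)); 
for l in(.4,.5,.6,.66):print(l,(f([l,.73])**2).mean()**.5)
```

```text
((113.8446044921875, 121.4456787109375), (57.214054107666016, 92.28622436523438), 140.70718383789062) 4126.0
[0.64129173 0.77833363] 0.22876395131631452 0.01309429137444844
0.4 1.1187304897472001
0.5 0.7237979155844303
0.6 0.29418749157938634
0.66 0.2249209092374172
```

```bash
python3 -c "
from h import *
plan(np.array([.541,-.217,.20]),down(np.pi/2),n=16,dec=2)"
```

```text
xyz [[-0.09, -0.09, 0.06], [-0.09, -0.08, 0.06], [-0.1, -0.08, 0.06], [-0.1, -0.07, 0.05], [-0.11, -0.07, 0.05], [-0.11, -0.06, 0.05], [-0.11, -0.06, 0.05], [-0.12, -0.05, 0.05]] rot [[0.01, 0.02, 0.04], [0.01, 0.02, 0.04], [0.01, 0.02, 0.04], [0.01, 0.02, 0.04], [0.01, 0.02, 0.04], [0.01, 0.02, 0.04], [0.01, 0.02, 0.05], [0.01, 0.02, 0.04]]
xyz [[-0.12, -0.05, 0.05], [-0.12, -0.04, 0.04], [-0.13, -0.03, 0.04], [-0.13, -0.03, 0.04], [-0.13, -0.02, 0.04], [-0.13, -0.01, 0.03], [-0.14, -0.01, 0.03], [-0.14, -0.0, 0.03]] rot [[0.01, 0.02, 0.05], [0.01, 0.02, 0.04], [0.0, 0.02, 0.05], [0.01, 0.02, 0.04], [0.0, 0.02, 0.05], [0.01, 0.03, 0.04], [0.0, 0.02, 0.05], [0.01, 0.03, 0.04]]
```

Emit:
apply_moves:
  xyz:
    - [-0.09,-0.09,0.06]
    - [-0.09,-0.08,0.06]
    - [-0.1,-0.08,0.06]
    - [-0.1,-0.07,0.05]
    - [-0.11,-0.07,0.05]
    - [-0.11,-0.06,0.05]
    - [-0.11,-0.06,0.05]
    - [-0.12,-0.05,0.05]
  rot:
    - [0.01,0.02,0.04]
    - [0.01,0.02,0.04]
    - [0.01,0.02,0.04]
    - [0.01,0.02,0.04]
    - [0.01,0.02,0.04]
    - [0.01,0.02,0.04]
    - [0.01,0.02,0.05]
    - [0.01,0.02,0.04]
  hand: [1,1,1,1,1,1,1,1]

```text
clock: 3.0
position: [0.5294, 0.1086, 0.2577]
ee_rot: [0.083, 0.559, 0.824, -0.046]
contact_force: [0.4, -0.2, 0.2]
width: 0.0856
gripper_force: 0.0
```

Emit:
apply_moves:
  xyz:
    - [-0.12,-0.05,0.05]
    - [-0.12,-0.04,0.04]
    - [-0.13,-0.03,0.04]
    - [-0.13,-0.03,0.04]
    - [-0.13,-0.02,0.04]
    - [-0.13,-0.01,0.03]
    - [-0.14,-0.01,0.03]
    - [-0.14,0,0.03]
  rot:
    - [0.01,0.02,0.05]
    - [0.01,0.02,0.04]
    - [0,0.02,0.05]
    - [0.01,0.02,0.04]
    - [0,0.02,0.05]
    - [0.01,0.03,0.04]
    - [0,0.02,0.05]
    - [0.01,0.03,0.04]
  hand: [1,1,1,1,1,1,1,1]

```text
clock: 4.0
position: [0.5416, -0.2185, 0.2021]
ee_rot: [-0.0, 0.707, 0.707, 0.002]
contact_force: [0.7, 0.9, 0.0]
width: 0.0856
gripper_force: 0.0
```

Emit:
apply_moves:
  xyz:
    - [0,0,0]
    - [0,0,0]
  rot:
    - [0,0,0]
    - [0,0,0]
  hand: [1,1]

```text
clock: 4.25
position: [0.5417, -0.2173, 0.2017]
ee_rot: [-0.001, 0.707, 0.707, 0.002]
contact_force: [-1.0, 0.1, 0.1]
width: 0.0853
gripper_force: 0.0
```

Run:
```python
from h import *
from rig import status,get_image
st=status.get_state();d=get_image('wrist');pickle.dump((d,st),open('pics/w3.pkl','wb'))
print(st['clock'],st['position'],rot(st['ee_rot']).as_matrix().round(3),proj(cam(d,st),[[.541,-.217,.118]]))
cv2.imwrite('pics/w3.png',d['pixels'][:,:,::-1])
```

```text
4.25 [ 0.54170726 -0.21730423  0.2016836 ] [[-0.001  1.     0.001]
 [ 1.     0.001  0.003]
 [ 0.003  0.001 -1.   ]] [[321.42421905 207.63762377]]
```

View pics/w3.png

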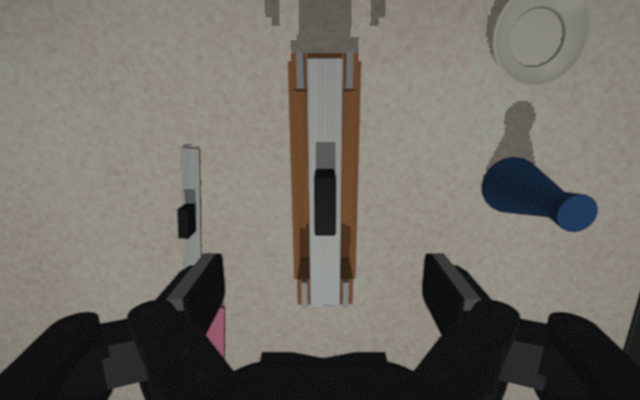

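Run:
```python
from h import *
c=cam(*pickle.load(open('pics/w3.pkl','rb')))
for n,u,v,z in[('hR',336,205,.118),('hL',315,205,.118),('hbot',325,236,.118),('htop?',325,172,.118),('b1L',308,58,.086),('b1R',341,58,.086),('b2L',309,305,.086),('b2R',341,305,.086)]:print(n,at_z(c,u,v,z))
plan(np.array([.543,-.2175,.091]),down(np.pi/2),n=4)
```

```text
hR [ 0.55130402 -0.21503798  0.118     ]
hL [ 0.53645877 -0.21505492  0.118     ]
hbot [ 0.54359601 -0.23853369  0.118     ]
htop? [ 0.5434589  -0.19136276  0.118     ]
b1L [ 0.53123402 -0.11452793  0.086     ]
b1R [ 0.55491893 -0.11449271  0.086     ]
b2L [ 0.52991555 -0.31664818  0.086     ]
b2R [ 0.55813048 -0.31662415  0.086     ]
xyz [[-0.001, 0.001, 0.092], [-0.001, 0.001, 0.092], [-0.0, 0.001, 0.093], [-0.001, 0.0, 0.092]] rot [[0.0, -0.001, 0.0], [0.001, -0.001, 0.001], [0.0, -0.0, 0.0], [0.001, -0.001, 0.001]]
```

Emit:
apply_moves:
  xyz:
    - [0,0.001,0.092]
    - [0,0.001,0.092]
    - [0,0.001,0.093]
    - [0,0,0.092]
    - [0,0,0]
    - [0,0,0]
    - [0,0,0]
    - [0,0,0]
  rot:
    - [0,0,0]
    - [0,-0.001,0]
    - [0.001,-0.001,0]
    - [0,0,0]
    - [0,0,0]
    - [0,0,0]
    - [0,0,0]
    - [0,0,0]
  hand: [1,1,1,1,1,-1,-1,-1]
  force: 60

```text
clock: 5.3
position: [0.5438, -0.218, 0.0917]
ee_rot: [0.001, 0.707, 0.707, 0.0]
contact_force: [-0.4, -0.4, -0.0]
width: 0.0323
gripper_force: 0.0
```

Emit:
apply_moves:
  xyz:
    - [0,0,0]
    - [0,0,0]
    - [0,0,0]
    - [0,0,0]
  rot:
    - [0,0,0]
    - [0,0,0]
    - [0,0,0]
    - [0,0,0]
  hand: [-1,-1,-1,-1]

```text
clock: 5.8
position: [0.5437, -0.218, 0.0914]
ee_rot: [0.001, 0.707, 0.707, 0.0]
contact_force: [-0.5, 0.5, 6.4]
width: 0.0152
gripper_force: 60.2
```

Emit:
apply_moves:
  xyz:
    - [0,0,-0.03]
    - [0,0,-0.06]
    - [0,0,-0.09]
    - [0,0,-0.09]
  rot:
    - [0,0,0]
    - [0,0,0]
    - [0,0,0]
    - [0,0,0]
  hand: [-1,-1,-1,-1]

```text
clock: 6.3
position: [0.5428, -0.2176, 0.1719]
ee_rot: [-0.001, 0.707, 0.707, -0.0]
contact_force: [0.0, 0.0, -1.2]
width: 0.0151
gripper_force: 59.3
```

```bash
python3 -c "
from h import *
from rig import status
s=status.get_state();print(s['position'],s['width'],s['gripper_force'],s['contact_force'])
plan(np.array([.477,.111,.15]),down(.17),n=12,dec=2)"
```

```text
[ 0.54281307 -0.21755437  0.17190482] 0.015073554053732445 59.27622199058533 [ 0.03181121  0.04958323 -1.24858036]
xyz [[0.09, -0.02, 0.01], [0.09, -0.03, 0.01], [0.08, -0.04, 0.01], [0.08, -0.05, 0.0], [0.07, -0.06, 0.01], [0.07, -0.06, 0.0], [0.06, -0.07, 0.01], [0.05, -0.08, 0.0]] rot [[-0.0, 0.0, 0.11], [-0.0, 0.0, 0.11], [-0.0, 0.0, 0.11], [-0.0, 0.0, 0.11], [-0.0, 0.0, 0.11], [-0.0, 0.0, 0.11], [-0.0, 0.0, 0.11], [-0.0, 0.0, 0.11]]
xyz [[0.04, -0.08, 0.01], [0.03, -0.09, 0.0], [0.02, -0.09, 0.01], [0.01, -0.1, 0.0]] rot [[-0.0, 0.0, 0.11], [-0.0, 0.0, 0.12], [-0.0, 0.0, 0.11], [-0.0, 0.0, 0.12]]
```

Emit:
apply_moves:
  xyz:
    - [0.09,-0.02,0.01]
    - [0.09,-0.03,0.01]
    - [0.08,-0.04,0.01]
    - [0.08,-0.05,0]
    - [0.07,-0.06,0.01]
    - [0.07,-0.06,0]
    - [0.06,-0.07,0.01]
    - [0.05,-0.08,0]
  rot:
    - [0,0,0.11]
    - [0,0,0.11]
    - [0,0,0.11]
    - [0,0,0.11]
    - [0,0,0.11]
    - [0,0,0.11]
    - [0,0,0.11]
    - [0,0,0.11]
  hand: [-1,-1,-1,-1,-1,-1,-1,-1]

```text
clock: 7.3
position: [0.4975, 0.0009, 0.1563]
ee_rot: [-0.0, 0.948, 0.317, -0.0]
contact_force: [0.6, -0.6, -1.1]
width: 0.015
gripper_force: 59.3
```

Emit:
apply_moves:
  xyz:
    - [0.04,-0.08,0.01]
    - [0.03,-0.09,0]
    - [0.02,-0.09,0.01]
    - [0.01,-0.1,0]
    - [0,0,0]
    - [0,0,0]
  rot:
    - [0,0,0.11]
    - [0,0,0.12]
    - [0,0,0.11]
    - [0,0,0.12]
    - [0,0,0]
    - [0,0,0]
  hand: [-1,-1,-1,-1,-1,-1]

```text
clock: 8.05
position: [0.476, 0.1106, 0.1506]
ee_rot: [0.0, 0.996, 0.085, -0.0]
contact_force: [-0.2, -0.1, -1.5]
width: 0.0151
gripper_force: 59.3
```

```bash
python3 -c "
from h import *
from rig import status
s=status.get_state();print(s['position'],s['width'],s['gripper_force'],s['contact_force'])
plan(np.array([.477,.111,.02]),down(.17),n=6)"
```

```text
[0.47604659 0.11055416 0.15055935] 0.015084371666114527 59.30491089820862 [-0.23030065 -0.10083419 -1.49249804]
xyz [[0.001, -0.0, 0.073], [0.0, -0.0, 0.072], [0.001, -0.0, 0.073], [0.0, -0.0, 0.072], [0.001, -0.001, 0.073], [0.0, -0.0, 0.072]] rot [[0.0, 0.0, -0.0], [0.0, 0.0, -0.0], [0.0, 0.0, -0.0], [0.0, 0.0, -0.0], [0.0, 0.0, -0.0], [0.001, 0.0, -0.0]]
```

Emit:
apply_moves:
  xyz:
    - [0,0,0.08]
    - [0,0,0.1]
    - [0,0,0.1]
    - [0,0,0.09]
    - [0,0,0.05]
    - [0,0,0.02]
    - [0,0,0.005]
    - [0,0,0]
  rot:
    - [0,0,0]
    - [0,0,0]
    - [0,0,0]
    - [0,0,0]
    - [0,0,0]
    - [0,0,0]
    - [0,0,0]
    - [0,0,0]
  hand: [-1,-1,-1,-1,-1,-1,-1,-1]

```text
clock: 9.05
position: [0.4767, 0.1107, 0.0176]
ee_rot: [-0.0, 0.996, 0.084, 0.001]
contact_force: [-0.5, 0.4, -1.3]
width: 0.0152
gripper_force: 59.3
```

Emit:
apply_moves:
  xyz:
    - [0,0,0.004]
    - [0,0,0.003]
    - [0,0,0.002]
    - [0,0,0]
  rot:
    - [0,0,0]
    - [0,0,0]
    - [0,0,0]
    - [0,0,0]
  hand: [-1,-1,-1,-1]

```text
clock: 9.55
position: [0.4764, 0.111, 0.0154]
ee_rot: [-0.0, 0.996, 0.084, 0.001]
contact_force: [-0.9, 0.3, 5.6]
width: 0.015
gripper_force: 60.6
```

Emit:
apply_moves:
  xyz:
    - [0,0,0]
    - [0,0,0]
    - [0,0,0]
    - [0,0,0]
    - [0,0,-0.05]
    - [0,0,-0.1]
    - [0,0,-0.15]
    - [0,0,-0.15]
  rot:
    - [0,0,0]
    - [0,0,0]
    - [0,0,0]
    - [0,0,0]
    - [0,0,0]
    - [0,0,0]
    - [0,0,0]
    - [0,0,0]
  hand: [1,1,1,1,1,1,1,1]

```text
clock: 10.55
position: [0.4757, 0.1109, 0.1504]
ee_rot: [-0.0, 0.996, 0.084, -0.0]
contact_force: [0.6, 1.0, -0.1]
width: 0.0855
gripper_force: 0.0
```

```bash
python3 -c "
from h import *
from rig import status
s=status.get_state();print(s['position'],s['width'],s['gripper_force'],s['contact_force'])
plan(np.array([.543,-.23,.18]),down(np.pi/2),n=12,dec=2)"
```

```text
[0.47572292 0.11089991 0.1504385 ] 0.08554827700903245 0.0 [ 0.61063836  0.95897847 -0.0659348 ]
xyz [[0.0, 0.1, -0.01], [-0.01, 0.1, -0.01], [-0.02, 0.09, -0.01], [-0.03, 0.09, -0.01], [-0.04, 0.09, -0.01], [-0.05, 0.08, -0.01], [-0.06, 0.08, -0.01], [-0.07, 0.07, -0.01]] rot [[-0.0, 0.0, -0.11], [-0.0, 0.0, -0.11], [-0.0, 0.0, -0.11], [-0.0, 0.0, -0.11], [-0.0, 0.0, -0.11], [-0.0, 0.0, -0.11], [-0.0, 0.0, -0.11], [-0.0, 0.0, -0.11]]
xyz [[-0.07, 0.06, -0.0], [-0.08, 0.05, -0.01], [-0.09, 0.04, -0.0], [-0.09, 0.03, -0.01]] rot [[-0.0, 0.0, -0.11], [-0.0, 0.0, -0.12], [-0.0, 0.0, -0.11], [-0.0, -0.0, -0.12]]
```

Emit:
apply_moves:
  xyz:
    - [0,0.1,-0.01]
    - [-0.01,0.1,-0.01]
    - [-0.02,0.09,-0.01]
    - [-0.03,0.09,-0.01]
    - [-0.04,0.09,-0.01]
    - [-0.05,0.08,-0.01]
    - [-0.06,0.08,-0.01]
    - [-0.07,0.07,-0.01]
  rot:
    - [0,0,-0.11]
    - [0,0,-0.11]
    - [0,0,-0.11]
    - [0,0,-0.11]
    - [0,0,-0.11]
    - [0,0,-0.11]
    - [0,0,-0.11]
    - [0,0,-0.11]
  hand: [1,1,1,1,1,1,1,1]

```text
clock: 11.55
position: [0.5205, -0.1195, 0.1733]
ee_rot: [-0.0, 0.854, 0.52, -0.0]
contact_force: [-0.1, 1.1, 0.1]
width: 0.0854
gripper_force: 0.0
```

Emit:
apply_moves:
  xyz:
    - [-0.07,0.06,0]
    - [-0.08,0.05,-0.01]
    - [-0.09,0.04,0]
    - [-0.09,0.03,-0.01]
    - [0,0,0]
    - [0,0,0]
  rot:
    - [0,0,-0.11]
    - [0,0,-0.12]
    - [0,0,-0.11]
    - [0,0,-0.12]
    - [0,0,0]
    - [0,0,0]
  hand: [1,1,1,1,1,1]

```text
clock: 12.3
position: [0.5424, -0.2295, 0.1789]
ee_rot: [-0.001, 0.707, 0.707, 0.0]
contact_force: [-0.1, 0.5, 0.2]
width: 0.0854
gripper_force: 0.0
```

Run:
```python
from h import *
from rig import status,get_image
st=status.get_state();d=get_image('wrist');pickle.dump((d,st),open('pics/w4.pkl','wb'));c=cam(d,st)
t=get_image('top');pickle.dump(t,open('pics/top4.pkl','wb'))
print(st['clock'],st['position'],[proj(c,[[.543,y,.074]]).round(1) for y in(-.268,-.216,-.164)])
a=cv2.resize(d['pixels'][20:320,170:490],(640,600),interpolation=cv2.INTER_CUBIC)
b=cv2.resize(t['pixels'][200:300,235:315],None,fx=2,fy=2);a[:200,:160]=b
cv2.imwrite('pics/w4.png',a[:,:,::-1])
```

```text
12.3 [ 0.54238289 -0.22951261  0.17894268] [array([[323.6, 245.9]]), array([[323.6, 182.6]]), array([[323.7, 111.7]])]
```

View pics/w4.png

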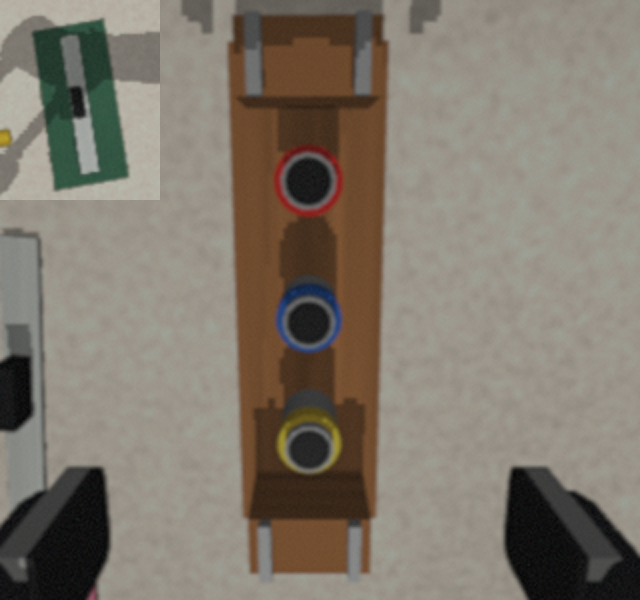

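Run:
```python
from h import *
plan(np.array([.5435,-.267,.10]),down(np.pi/2),n=3)
plan(np.array([.5435,-.267,.041]),down(np.pi/2),n=6)
```

```text
xyz [[-0.042, 0.001, 0.088], [-0.042, 0.001, 0.088], [-0.042, 0.002, 0.088]] rot [[-0.0, -0.0, 0.0], [-0.0, -0.0, 0.0], [-0.001, -0.001, 0.001]]
xyz [[-0.021, 0.001, 0.077], [-0.021, 0.001, 0.077], [-0.021, 0.0, 0.077], [-0.021, 0.001, 0.076], [-0.021, 0.0, 0.077], [-0.022, 0.001, 0.076]] rot [[-0.0, -0.0, 0.0], [-0.0, -0.0, 0.0], [-0.0, -0.0, 0.0], [-0.0, -0.0, 0.0], [-0.0, -0.0, 0.0], [-0.001, -0.001, 0.001]]
```

Emit:
apply_moves:
  xyz:
    - [-0.042,0.001,0.088]
    - [-0.042,0.002,0.088]
    - [-0.042,0.002,0.088]
    - [0,0,0.08]
    - [0,0,0.08]
    - [0,0,0.035]
    - [0,0,0]
    - [0,0,0]
  rot:
    - [0,0,0]
    - [0,0,0]
    - [-0.001,-0.001,0.001]
    - [0,0,0]
    - [0,0,0]
    - [0,0,0]
    - [0,0,0]
    - [0,0,0]
  hand: [1,1,1,1,1,1,1,1]

```text
clock: 13.4
position: [0.5452, -0.2683, 0.0427]
ee_rot: [0.002, 0.707, 0.707, 0.0]
contact_force: [-0.5, -0.3, 0.3]
width: 0.0856
gripper_force: 0.0
```

Emit:
apply_moves:
  xyz:
    - [0,0,0]
    - [0,0,0]
    - [0,0,0]
    - [0,0,0]
    - [0,0,0]
    - [0,0,0]
    - [0,0,0]
  rot:
    - [0,0,0]
    - [0,0,0]
    - [0,0,0]
    - [0,0,0]
    - [0,0,0]
    - [0,0,0]
    - [0,0,0]
  hand: [-1,-1,-1,-1,-1,-1,-1]
  force: 60

```text
clock: 14.28
position: [0.5446, -0.2683, 0.0421]
ee_rot: [0.001, 0.707, 0.707, 0.0]
contact_force: [-0.7, 0.2, 4.8]
width: 0.0233
gripper_force: 58.7
```

Emit:
apply_moves:
  xyz:
    - [0,0,-0.02]
    - [0,0,-0.05]
    - [0,0,-0.1]
    - [0,0,-0.15]
    - [0,0,-0.15]
    - [0,0,-0.15]
    - [0,0,0]
    - [0,0,0]
  rot:
    - [0,0,0]
    - [0,0,0]
    - [0,0,0]
    - [0,0,0]
    - [0,0,0]
    - [0,0,0]
    - [0,0,0]
    - [0,0,0]
  hand: [-1,-1,-1,-1,-1,-1,-1,-1]

```text
clock: 15.28
position: [0.5438, -0.2676, 0.2274]
ee_rot: [0.0, 0.707, 0.707, -0.0]
contact_force: [-0.1, -0.3, -1.5]
width: 0.0229
gripper_force: 58.9
```

```bash
cat >> h.py <<'E'
def goal():
    l,a=.64,.735;zf=np.array([-np.sin(l)*np.cos(a),-np.sin(l)*np.sin(a),np.cos(l)]);f=np.array([.6025,.364,.09])+.095*zf
    x=np.array([-np.sin(a),np.cos(a),0]);return f,zf,np.c_[x,np.cross(-zf,x),-zf]
E
python3 - <<'E'
from h import *
from rig import status,get_image
s=status.get_state();print(s['position'],s['width'],s['gripper_force'],s['contact_force'])
f,zf,M=goal();print(f,zf);plan(f+zf*(.0321+.05),M,n=16)
E
```

```text
[ 0.54378184 -0.26756522  0.22737703] 0.022947192116228827 58.86097311973572 [-0.09487924 -0.257913   -1.5494622 ]
[0.5604133 0.3259552 0.1661991] [-0.44301794 -0.40047159  0.80209576]
xyz [[0.117, -0.004, -0.001], [0.117, 0.001, 0.001], [0.117, 0.006, 0.002], [0.116, 0.011, 0.005], [0.116, 0.016, 0.007], [0.115, 0.021, 0.009], [0.113, 0.025, 0.012], [0.112, 0.03, 0.014]] rot [[-0.036, 0.014, -0.042], [-0.036, 0.014, -0.042], [-0.036, 0.014, -0.042], [-0.037, 0.014, -0.042], [-0.036, 0.014, -0.042], [-0.037, 0.014, -0.042], [-0.036, 0.014, -0.043], [-0.037, 0.014, -0.042]]
xyz [[0.11, 0.034, 0.017], [0.108, 0.038, 0.02], [0.106, 0.042, 0.023], [0.104, 0.046, 0.027], [0.102, 0.05, 0.03], [0.099, 0.053, 0.033], [0.096, 0.056, 0.037], [0.092, 0.059, 0.041]] rot [[-0.036, 0.014, -0.043], [-0.037, 0.014, -0.042], [-0.036, 0.014, -0.043], [-0.037, 0.014, -0.042], [-0.036, 0.014, -0.043], [-0.037, 0.014, -0.042], [-0.036, 0.015, -0.043], [-0.037, 0.014, -0.042]]
```

Emit:
apply_moves:
  xyz:
    - [0.117,-0.004,-0.001]
    - [0.117,0.001,0.001]
    - [0.117,0.006,0.002]
    - [0.116,0.011,0.005]
    - [0.116,0.016,0.007]
    - [0.115,0.021,0.009]
    - [0.113,0.025,0.012]
    - [0.112,0.03,0.014]
  rot:
    - [-0.036,0.014,-0.042]
    - [-0.036,0.014,-0.042]
    - [-0.036,0.014,-0.042]
    - [-0.037,0.014,-0.042]
    - [-0.036,0.014,-0.042]
    - [-0.037,0.014,-0.042]
    - [-0.036,0.014,-0.043]
    - [-0.037,0.014,-0.042]
  hand: [-1,-1,-1,-1,-1,-1,-1,-1]

```text
clock: 16.27
position: [0.5328, 0.0139, 0.2275]
ee_rot: [0.065, 0.563, 0.811, 0.147]
contact_force: [0.2, 1.4, -0.9]
width: 0.0228
gripper_force: 58.8
```

Emit:
apply_moves:
  xyz:
    - [0.11,0.034,0.017]
    - [0.108,0.038,0.02]
    - [0.106,0.042,0.023]
    - [0.104,0.046,0.027]
    - [0.102,0.05,0.03]
    - [0.099,0.053,0.033]
    - [0.096,0.056,0.037]
    - [0.092,0.059,0.041]
  rot:
    - [-0.036,0.014,-0.043]
    - [-0.037,0.014,-0.042]
    - [-0.036,0.014,-0.043]
    - [-0.037,0.014,-0.042]
    - [-0.036,0.014,-0.043]
    - [-0.037,0.014,-0.042]
    - [-0.036,0.015,-0.043]
    - [-0.037,0.014,-0.042]
  hand: [-1,-1,-1,-1,-1,-1,-1,-1]

```text
clock: 17.27
position: [0.523, 0.2933, 0.2294]
ee_rot: [0.127, 0.385, 0.868, 0.287]
contact_force: [0.7, -0.5, -0.3]
width: 0.0233
gripper_force: 58.8
```

Emit:
apply_moves:
  xyz:
    - [0,0,0]
    - [0,0,0]
  rot:
    - [0,0,0]
    - [0,0,0]
  hand: [-1,-1]

```text
clock: 17.52
position: [0.524, 0.2922, 0.2305]
ee_rot: [0.127, 0.385, 0.868, 0.286]
contact_force: [-0.9, 0.1, -1.1]
width: 0.023
gripper_force: 58.9
```

Run:
```python
from h import *
from rig import status,get_image
s=status.get_state();print(s['clock'],s['position'],s['width'],s['gripper_force'],s['qpos'].round(2))
f,zf,M=goal();plan(f+zf*.0321,M,n=4)
d=get_image('wrist');pickle.dump((d,s),open('pics/w5.pkl','wb'));t=get_image('top');pickle.dump(t,open('pics/top5.pkl','wb'))
x=get_image('scene');pickle.dump(x,open('pics/scene5.pkl','wb'))
a=cv2.resize(d['pixels'],(800,500));cv2.imwrite('pics/w5.png',a[:,:,::-1])
g=f-zf*.06;print('glass px',proj(cam(d,s),[g,f])*1.25)
```

```text
17.525 [0.52395401 0.29216252 0.23046212] 0.022991377880248656 58.91164720058441 [ 0.21  0.06  1.98  0.55  0.61 -0.9 ]
xyz [[0.001, 0.001, 0.041], [0.0, 0.001, 0.041], [0.001, 0.002, 0.041], [0.0, 0.001, 0.041]] rot [[-0.001, 0.0, -0.0], [-0.0, 0.0, -0.0], [-0.001, 0.0, -0.0], [-0.0, 0.0, -0.0]]
glass px [[406.10095225 233.94090614]
 [406.3789543  259.42204838]]
```

View pics/w5.png

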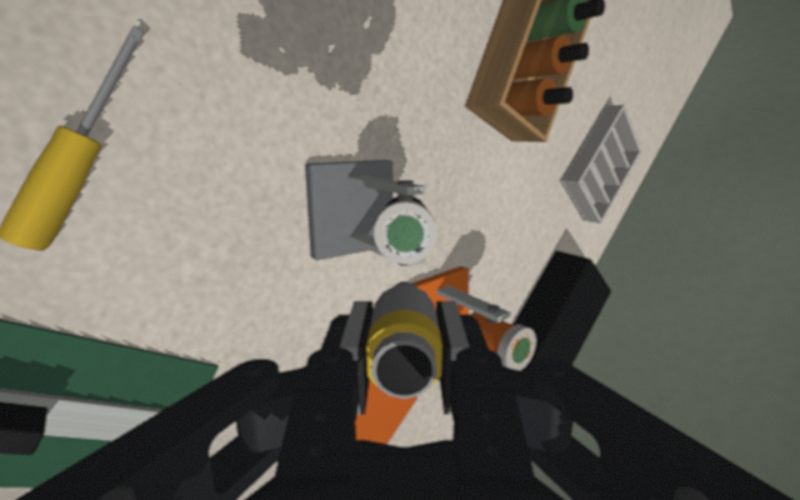

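Emit:
apply_moves:
  xyz:
    - [0.001,0.001,0.041]
    - [0,0.001,0.041]
    - [0.001,0.002,0.041]
    - [0,0.001,0.041]
    - [0,0,0]
    - [0,0,0]
    - [0,0,0]
    - [0,0,0]
  rot:
    - [-0.001,0,0]
    - [0,0,0]
    - [-0.001,0,0]
    - [0,0,0]
    - [0,0,0]
    - [0,0,0]
    - [0,0,0]
    - [0,0,0]
  hand: [-1,-1,-1,-1,-1,-1,-1,-1]

```text
clock: 18.68
position: [0.5471, 0.3135, 0.1939]
ee_rot: [0.129, 0.385, 0.867, 0.289]
contact_force: [0.2, 0.0, -0.7]
width: 0.0231
gripper_force: 58.9
```

Run:
```python
from h import *
from rig import status,get_image
s=status.get_state();f,zf,M=goal();Mt=rot(s['ee_rot']).as_matrix()
lens=s['position']+Mt[:,2]*.0321;print(s['clock'],'lens err mm',(lens-f)*1e3,'ang',np.arccos(-Mt[:,2]@zf),s['gripper_force'],np.abs(s['qd']).max())
d=get_image('wrist');c=cam(d,s);print('top of objective predicted',proj(c,[s['position']-Mt[:,2]*.0319]),'glass',proj(c,[f-.06*zf]))
x=get_image('scene');o=proj(cam(x),[f])[0].astype(int);v,u=o[1]-60,o[0]-80
cr=cv2.resize(x['pixels'][v:v+120,u:u+160],(600,450),interpolation=cv2.INTER_CUBIC)
ps=proj(cam(x),[f,f-.06*zf,f+.064*zf]);ps=(ps-[u,v])*3.75
for p in ps:cv2.circle(cr,tuple(p.astype(int).tolist()),3,(255,0,255),-1)
w=cv2.resize(d['pixels'][120:390,240:400],None,fx=1.25,fy=1.25);a=np.zeros((450,800,3),'uint8');a[:,:600]=cr;a[:w.shape[0],600:]=w
cv2.imwrite('pics/end.png',a[:,:,::-1])
```

```text
18.675 lens err mm [0.96937744 0.42758413 2.05276738] ang 0.0032907233454701735 58.913562297821045 0.0015725455825231923
top of objective predicted [[322.31425732 298.8770783 ]] glass [[319.68197988 203.01520627]]
```

View pics/end.png

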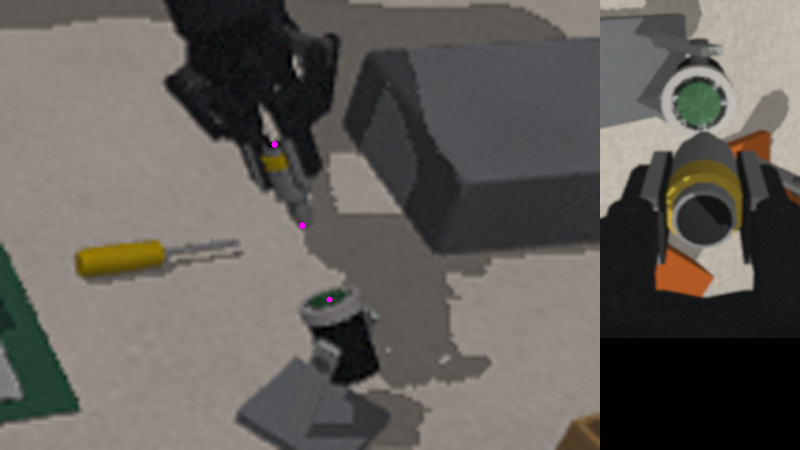

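Emit:
apply_moves:
  xyz:
    - [0,0,0.006]
    - [0,0,0]
    - [0,0,0]
    - [0,0,0]
    - [0,0,0]
    - [0,0,0]
  rot:
    - [0,0,0]
    - [0,0,0]
    - [0,0,0]
    - [0,0,0]
    - [0,0,0]
    - [0,0,0]
  hand: [-1,-1,-1,-1,-1,-1]

```text
clock: 19.52
position: [0.5479, 0.3143, 0.192]
ee_rot: [0.129, 0.385, 0.867, 0.288]
contact_force: [-0.1, -0.9, -1.1]
width: 0.0232
gripper_force: 58.9
```

```bash
python3 -c "
from rig import job,status
s=status.get_state();print(s['position'],s['gripper_force']);print(job.sign_off())"
```

```text
[0.5478639  0.31426026 0.19201324] 58.913244009017944
the job is handed in; nothing more can be done
None
```

I handed the job in at about 19.5 s: the keeper bar lies on the green mat, let go. The yellow-banded objective is held steady, its lens about 2 mm from the focus point I measured and its axis within about 0.01 rad of the measured line of sight; the judge's verdict was not shown.

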